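Sort the tins by heft

ROBOT

A 7-joint arm with a two-finger parallel gripper is mounted at the origin on a cart in front of the work surface, level with it; the furniture and walls round the work are solid. World frame = base frame: x ahead of the robot, y to its left, z up, the work surface at z = 0. Lengths are in m, angles in rad, forces in N, time in s.
With the tool pointing down it reaches from about 0.4 to 0.9 m from the base axis. Payload 5.6 kg.
Tool frame: the origin (TCP) lies between the finger pads; the fingertips stand 14 mm ahead of it and the grasp point (between the pads) lies 5 mm behind it; z points along the fingers, y is the line along which they close (so a half turn about z gives the same grasp; the last joint's range is limited). The gripper opens to 92 mm and grips with 3 to 60 N. Pads are 20 mm wide; open, the fingers measure 128 mm over their backs; the gripper's body (75 mm by 189 mm) begins 69 mm behind the grasp point.
Start: joints at [-1.152, 0.468, -0.012, 1.603, 0.006, 1.071, -0.056], TCP at [0.29, 0.582, 0.229] pointing down, gripper open.
Joint ranges: [-2.53, 2.53], [-0.31, 2.02], [-1.57, 1.55], [0.28, 2.44], [-1.29, 4.43], [0.15, 1.84], [-2.92, 2.92]. Speed limits (rad/s): [2.57, 2.57, 3.14, 3.14, 3.14, 3.14, 3.14].

INTERFACE

Orientations are given as a unit quaternion [w, x, y, z].
In Python, from plant import manip, eyes gives the robot as it stands.
- The arm moves only by the tool arm_command, never from a script. Its argument "commands" is text: rows parted by semicolons, each of 5 numbers parted by spaces: the shift along the world's x, y, z in cm, then the turn about the world's z in rad, then the opening in per cent of the stroke, from 0 (shut) to 100 (fully open). In form: tx ty tz roll gripper; .... A call has 1 to 8 rows; each row is the pose to reach, as a shift and turn from the pose commanded when the call began; what a row does not reach only later rows make up. A row lasts 1/10 s, in which the tool goes at most 50 mm and 8.59 degrees, less where a joint would pass 70% of its speed; a pose out of reach is approached as far as the arm can. A call with a gripper value outside its range is refused whole. The fingers move at their own pace and stop on an object; "force" is the grip in N (left out, the last holds). Time passes only in rows, so rows that repeat a pose let the fingers close. It gives the time, the measured TCP pose, the force, the opening and the grip force at its end, in the units of the state.
- manip.get_state(): the state, without advancing time (a new reading comes with each control period).
- eyes.get_image(name): name is "scene" or "top"; returns a dict with "image" (400x640x3 uint8, red, green, blue), "vertical_fov" (degrees; the focal length in pixels is half the picture's height over the tangent of half this angle, whatever the lens; pixels are square), "cx", "cy" (the principal point, pixels), "dist_coeffs" ([k1, k2, p1, p2, k3] as OpenCV has them; the pictures are not rectified), "R" (3x3) and "t" (3): a world point X has camera coordinates R X + t. Camera axes: x right, y down, z forward; pixel columns grow to the right and rows downward; lengths in m; the calibration is good to about 2 mm. A picture is of the moment at which its call begins. There is no depth.
- manip.job_done(): hands the job in; it is judged then, once.
Trained networks look in the newest picture that a camera, given by its name, has taken for a name from the list of things; names that differ only in an ending like _2 or _b are one class to them, and where a whole thing is asked for, a point or a joint stands for the part that bears it (a point fixed in the world has none). Each returns a list of dicts, best first, with "conf" (0 to 1); they miss things now and then, are a little off and sometimes report something else, mostly with a low value. They report only what shows in the picture. A call takes as long as a camera call. They do not tell look-alikes from the thing itself.
- eyes.look_for(camera, label): "extent" ([centre column, centre row, width, height] in pixels, round what is visible of it).
- eyes.cut_out(camera, label): "region" (400x640 bool, what is visible of it) and "extent" ([centre column, centre row, width, height] in pixels, round what is visible of it).
The state is a dict: "clock": time; "joint_pos": joint angles; "joint_velocities": joint speeds; "joint_torque": joint torques, N m; "tool_pos": TCP position; "tool_rot": TCP orientation; "force": force on the tool from outside, world axes, zero at the start; "moment": the same for the moment, N m; "gripper_width": finger opening in m; "gripper_force": force on a finger pad.
Only numpy, scipy, OpenCV 4.12 (cv2) and the standard library are available. Lean on these libraries where they do the work, as an engineer would, in place of code of your own. Each camera call takes 0.05 s, during which the arm holds its last target. There are 200 camera calls.

TASK

Three identical closed tins stand on the cork mat; some are full and some nearly empty, which only their weight tells. Lift each to feel it, then stand every full tin on the dark wooden tray and every nearly empty one on the white tray, for refilling. Set them down gently and upright on the tray floor, never tip one over, and leave the mug, salt shaker, tea light and tumbler where they are.

Things in the scene. Friction and masses are not known exactly. Their poses are not given: they have to be found in the camera images.
- tin_a: one of three identical closed tins, dark green with a blank paper band and a brass-coloured lid; round, 80 mm tall, green body 58 mm across, lid (the top 30 mm) 60 mm across and stuck fast; it stands on the cork mat at first. Full: 0.64 to 0.84 kg; nearly empty: 0.14 to 0.16 kg. Nothing outside shows which, nor does its letter; one or two of the three are full. Contents may shift a few mm inside. Origin: centre of the underside, z up; the heading means nothing
- tin_b: one of three identical closed tins, dark green with a blank paper band and a brass-coloured lid; round, 80 mm tall, green body 58 mm across, lid (the top 30 mm) 60 mm across and stuck fast; it stands on the cork mat at first. Full: 0.64 to 0.84 kg; nearly empty: 0.14 to 0.16 kg. Nothing outside shows which, nor does its letter; one or two of the three are full. Contents may shift a few mm inside. Origin: centre of the underside, z up; the heading means nothing
- tin_c: one of three identical closed tins, dark green with a blank paper band and a brass-coloured lid; round, 80 mm tall, green body 58 mm across, lid (the top 30 mm) 60 mm across and stuck fast; it stands on the cork mat at first. Full: 0.64 to 0.84 kg; nearly empty: 0.14 to 0.16 kg. Nothing outside shows which, nor does its letter; one or two of the three are full. Contents may shift a few mm inside. Origin: centre of the underside, z up; the heading means nothing
- wood_tray: dark brown wooden tray, for the full tins; 150 mm (its x) by 220 mm (its y), fixed to the worktop, with a rim 6 mm thick whose top is 16 mm above the worktop; inner floor 138 by 208 mm, 6 mm above the worktop, which holds two tins with ease, 104 mm apart along its y. Origin: centre of the underside, on the worktop, z up. It may be on the left or on the right, slightly turned
- white_tray: white tray, for the nearly empty tins; 150 mm (its x) by 220 mm (its y), fixed to the worktop, with a rim 6 mm thick whose top is 16 mm above the worktop; inner floor 138 by 208 mm, 6 mm above the worktop, which holds two tins with ease, 104 mm apart along its y. Origin: centre of the underside, on the worktop, z up. It may be on the left or on the right, slightly turned
- mat: cork mat, 90 mm (its x) by 240 mm (its y), 8 mm thick, fixed, on which the three tins stand at the start in a row along its y, 90 mm apart, the middle one at its centre. A wall cabinet hangs behind and above (doors at x = 0.58, their bar handles reaching to about x = 0.54, underside about 0.45 m over the worktop): lift the tins only just over one another. Origin: centre of the underside, on the worktop
- pink_mug: pink mug with a handle, 86x123x90 mm, loose, not to be disturbed. Origin: underside
- salt_shaker: glass salt shaker, 44 mm across, 90 mm tall, loose, not to be disturbed. Origin: underside
- tea_light: tea light in a metal cup, 38 mm across, 15 mm tall, loose, not to be disturbed. Origin: underside
- blue_tumbler: tall blue plastic tumbler, 77 mm across, 169 mm tall, loose, not to be disturbed. Origin: underside
There are look-alikes about, which are no part of the job. Leave any blue or turquoise look-alike of the tin_c alone.

How it is judged:
At the end, for the whole second after the job is handed in: Each full tin stands on the floor of the wooden tray and each nearly empty tin on the floor of the white tray (judged by the weight the tray bears from it: over or under 4 N), underside within 6 mm of the tray floor, upright within 0.1 rad, at rest (((contact force between tin_a and wood_tray between 4 and 20 N and height (world z) of tin_a below 0.012 m) or (contact force between tin_a and white_tray between 0.7 and 4 N and height (world z) of tin_a below 0.012 m)) and angle between each of tin_a, tin_b, tin_c's own z axis and vertical below 0.1 rad and linear speed of each of tin_a, tin_b, tin_c below 0.02 m/s and ((contact force between tin_b and wood_tray between 4 and 20 N and height (world z) of tin_b below 0.012 m) or (contact force between tin_b and white_tray between 0.7 and 4 N and height (world z) of tin_b below 0.012 m)) and ((contact force between tin_c and wood_tray between 4 and 20 N and height (world z) of tin_c below 0.012 m) or (contact force between tin_c and white_tray between 0.7 and 4 N and height (world z) of tin_c below 0.012 m))); the robot touches nothing.
It fails at once if the mug, salt shaker, tea light or tumbler is pushed more than 25 mm or knocked over (distance of any of pink_mug, salt_shaker, tea_light, blue_tumbler from where it was at the start of the episode above 0.025 m or angle between any of pink_mug, salt_shaker, tea_light, blue_tumbler's own z axis and vertical above 0.5 rad).
It fails at once if a tin is tipped over (more than 45 degrees) (angle between any of tin_a, tin_b, tin_c's own z axis and vertical above 0.785 rad).
It fails at once if a tin is dropped or banged on to a tray (more than 80 N) (contact force between any of tin_a, tin_b, tin_c and wood_tray above 80 N or contact force between any of tin_a, tin_b, tin_c and white_tray above 80 N).
It also fails if it takes over 61 s, if anything falls off the work surface, if the arm or the gripper's body presses on something with over 40 N, if the wrist force passes 120 N, or if a joint passes its speed limit or range.

## Working session

There is one attempt and no reset: what is moved stays moved. The work goes in short steps, Python scripts to look and compute and a tool call to move; the robot and the scene stay as the last step left them, time stands still between calls to the robot, and variables do not carry over. Pictures are saved under pics/ and viewed, at most 10 in all, crops included, and the job is handed in when it is done.

Besides the shell and the picture viewer there is one more tool, called by a JSON object that holds its "api" and its "payload". arm_command: Moves the arm, as the interface text tells. Its arguments: {"type":"object","properties":{"commands":{"type":"string"},"force":{"type":"number"}},"required":["commands"]}

```bash
mkdir -p pics; cat > h.py <<'E'
import numpy as np, cv2
from plant import manip, eyes
def K(d):
    h=d["image"].shape[0]; f=h/2/np.tan(np.radians(d["vertical_fov"])/2)
    return np.array([[f,0,d["cx"]],[0,f,d["cy"]],[0,0,1]])
def toz(d,uv,z):
    p=cv2.undistortPoints(np.array(uv,float).reshape(-1,1,2),K(d),np.array(d["dist_coeffs"],float)).reshape(-1,2)
    R=np.array(d["R"]);t=np.array(d["t"]); C=-R.T@t
    r=np.c_[p,np.ones(len(p))]@R
    return C+r*((z-C[2])/r[:,2])[:,None]
def proj(d,X):
    return cv2.projectPoints(np.array(X,float).reshape(-1,1,3),cv2.Rodrigues(np.array(d["R"]))[0],np.array(d["t"],float),K(d),np.array(d["dist_coeffs"],float))[0].reshape(-1,2)
E
python3 - <<'E'
from h import *
for c in ("top","scene"):
    d=eyes.get_image(c); cv2.imwrite(f"pics/{c}0.png",d["image"][:,:,::-1])
    R=np.array(d["R"]); print(c,"C",(-R.T@np.array(d["t"])).round(3), R[2].round(2))
    for l,z in (("tin_a",.088),("wood_tray",.016),("white_tray",.016),("mat",.008),("pink_mug",.09),("salt_shaker",.09),("tea_light",.015),("blue_tumbler",.169)):
        for o in eyes.look_for(c,l)[:6]:
            e=o["extent"]; print(l,round(o["conf"],2),np.round(e),toz(d,[e[:2]],z)[0].round(3))
print(manip.get_state())
E
```

```text
top C [ 0.274 -0.094  1.423] [ 0.21 -0.02 -0.98]
tin_a 0.92 [458. 238.  24.  19.] [ 0.396 -0.525  0.088]
tin_a 0.82 [252. 233.  22.  24.] [0.468 0.081 0.088]
tin_a 0.81 [281. 236.  18.  21.] [ 0.451 -0.004  0.088]
tin_a 0.81 [456. 207.  28.  21.] [ 0.49  -0.536  0.088]
tin_a 0.55 [308. 239.  18.  28.] [ 0.434 -0.082  0.088]
wood_tray 0.87 [386. 220.  69.  50.] [ 0.479 -0.335  0.016]
wood_tray 0.25 [251. 234.  20.  26.] [0.473 0.094 0.016]
white_tray 0.67 [179. 237.  73.  50.] [0.485 0.321 0.016]
mat 0.72 [281. 238.  77.  33.] [0.452 0.003 0.008]
pink_mug 0.6 [342. 172.  34.  34.] [ 0.629 -0.206  0.09 ]
salt_shaker 0.47 [248. 179.  15.  16.] [0.634 0.084 0.09 ]
tea_light 0.42 [214. 176.  12.  11.] [0.672 0.202 0.015]
blue_tumbler 0.78 [180. 171.  30.  19.] [0.654 0.267 0.169]
blue_tumbler 0.47 [309. 238.  18.  25.] [ 0.426 -0.086  0.169]
scene C [-0.185 -0.497  1.077] [ 0.57  0.28 -0.77]
tin_a 0.86 [280. 208.  18.  28.] [ 0.442 -0.021  0.088]
tin_a 0.82 [257. 197.  15.  27.] [0.449 0.074 0.088]
tin_a 0.75 [438. 262.  27.  29.] [ 0.472 -0.55   0.088]
tin_a 0.69 [425. 287.  28.  30.] [ 
[... 573 characters left out ...]
rray([-1.15200549,  0.4674355 , -0.01165967,  1.60267542,  0.00599944,
        1.07139106, -0.05629279]), 'joint_velocities': array([ 0.00092348, -0.00156185, -0.00086179,  0.00027231, -0.00015741,
       -0.00072781,  0.00072015]), 'joint_torque': array([-8.13969073e-04, -5.20392001e+01, -1.29104638e-02, -2.44061297e+01,
       -5.66231192e-02,  1.11370356e-02,  4.12230429e-05]), 'tool_pos': array([0.28962505, 0.58193738, 0.22864447]), 'tool_rot': array([1.74698817e-05, 2.28854758e-01, 9.73460577e-01, 6.06603136e-05]), 'force': array([-0.04197534, -0.3963131 ,  0.53396426]), 'moment': array([-0.01249599,  0.00450011,  0.01796203]), 'gripper_force': 0.0, 'gripper_width': 0.09182525816074238}
```

```bash
python3 - <<'E'
import cv2,numpy as np
a=cv2.imread("pics/top0.png")[140:290,110:510]; b=cv2.imread("pics/scene0.png")[100:320,180:473]
a=cv2.resize(a,(800,300),interpolation=3)
cv2.imwrite("pics/c1.png",a); cv2.imwrite("pics/c2.png",cv2.resize(b,(799,600),interpolation=3))
E
```

```text
(no output)
```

View pics/c1.png

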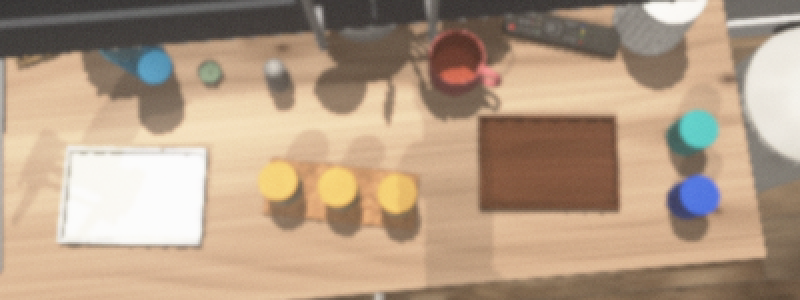

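View pics/c2.png

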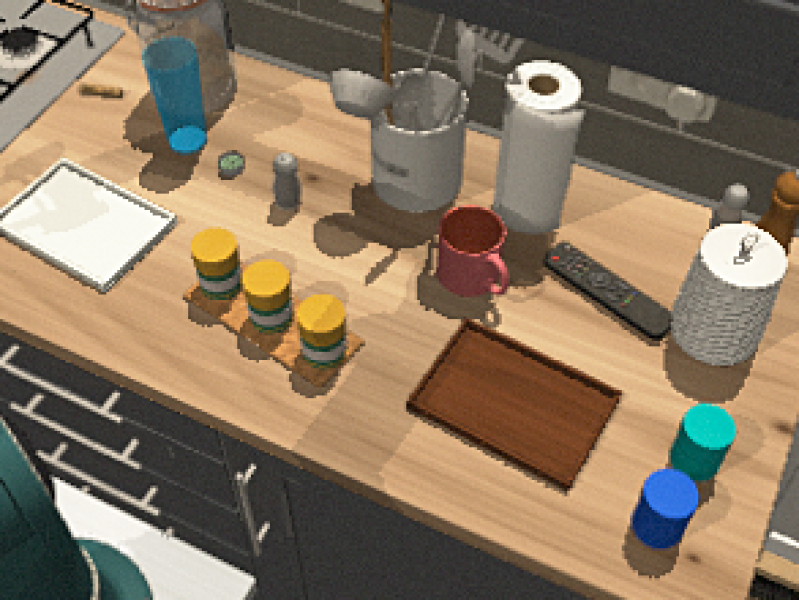

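The pictures show three brass-lidded tins on the mat, at top-camera pixels (249,230), (279,233) and (308,236). The possible confusions are the turquoise tin at (458,205) and the blue one at (458,238), both look-alikes to be left alone. The mug, shaker, tea light and tumbler stand behind, at x>0.6. Next I refine the lids by colour and the trays by region.

```bash
python3 - <<'E'
from h import *
for c in ("top","scene"):
    d=eyes.get_image(c); im=d["image"]
    hsv=cv2.cvtColor(im,cv2.COLOR_RGB2HSV)
    m=cv2.inRange(hsv,(17,165,110),(32,255,255))
    n,l,s,cen=cv2.connectedComponentsWithStats(m)
    from scipy.optimize import minimize
    for i in range(1,n):
        if s[i,4]<80: continue
        # fit lid silhouette (z .058-.088, r .03) centroid
        a=np.linspace(0,6.28,40)
        def sil(p):
            X=[[p[0]+.03*np.cos(t),p[1]+.03*np.sin(t),z] for z in(.058,.088) for t in a]
            M=cv2.moments(cv2.convexHull(proj(d,X).astype(np.float32)))
            return np.array([M["m10"],M["m01"]])/M["m00"],M["m00"]
        p=toz(d,[cen[i]],.075)[0][:2]
        from scipy.optimize import fsolve
        p=fsolve(lambda q:sil(q)[0]-cen[i],p)
        print(c,cen[i].round(1),s[i],p.round(4),round(sil(p)[1]))
    for t in("wood_tray","white_tray","mat"):
        o=eyes.cut_out(c,t)
        if not o: continue
        cs,_=cv2.findContours(o[0]["region"].astype(np.uint8),0,2); k=max(cs,key=cv2.contourArea).reshape(-1,2)
        X=toz(d,k,.008 if t=="mat" else .016)[:,:2]
        r=cv2.minAreaRect((X*1000).astype(np.float32)); print(t,np.round(r[0]),np.round(r[1]),round(r[2],1))
E
```

```text
wood_tray [ 482. -326.] [223. 154.] 85.0
white_tray [485. 328.] [228. 154.] 83.0
mat [ 482. -329.] [225. 158.] 84.9
scene [257.5 191. ] [250 184  17  17 204] [0.4829 0.0974] 268
scene [276.5 203.1] [268 195  18  19 223] [0.4654 0.0089] 283
scene [296.8 215.5] [289 208  18  19 225] [ 0.4493 -0.0793] 299
wood_tray [ 480. -329.] [219. 161.] 84.4
white_tray [486. 325.] [235. 161.] 84.3
mat [444.   3.] [242.  60.] 77.5
```

```bash
python3 - <<'E'
from h import *
from scipy.optimize import fsolve
d=eyes.get_image("top"); hsv=cv2.cvtColor(d["image"],cv2.COLOR_RGB2HSV)
for u in((249,230),(279,233),(308,236)): print(hsv[u[1],u[0]])
m=cv2.inRange(hsv,(18,150,150),(32,255,255)); n,l,s,cen=cv2.connectedComponentsWithStats(m)
for i in range(1,n):
    if s[i,4]>60: print(s[i],cen[i].round(1),toz(d,[cen[i]],.087)[0].round(4))
print(manip.get_state()["clock"])
E
```

```text
[ 21 125 244]
[ 21 133 244]
[ 21 132 243]
1.35
```

{"api": "arm_command", "payload": {"commands": "2 -5 0 -0.15 100; 4 -10 0 -0.3 100; 6 -15 0 -0.45 100; 8 -20 0 -0.6 100; 11 -26 0 -0.75 100; 13 -32 0 -0.9 100; 15 -37 0 -1.05 100; 17 -42 0 -1.2 100", "force": 45}}

```text
clock: 2.15
tool_pos: [0.4405, 0.2096, 0.229]
tool_rot: [-0.0, 0.741, 0.672, 0.001]
force: [0.5, 0.3, 0.9]
gripper_width: 0.0922
gripper_force: 0.0
```

```bash
python3 - <<'E'
from h import *
d=eyes.get_image("top"); hsv=cv2.cvtColor(d["image"],cv2.COLOR_RGB2HSV)
m=cv2.inRange(hsv,(18,100,190),(28,255,255)); m[:215]=0;m[255:]=0;m[:,:235]=0;m[:,330:]=0;n,l,s,cen=cv2.connectedComponentsWithStats(m)
for i in range(1,n):
    if s[i,4]>60: print(s[i],cen[i].round(1),toz(d,[cen[i]],.087)[0].round(4))
s=manip.get_state();print(s["clock"],s["tool_pos"],s["tool_rot"])
E
```

```text
[239 220  20  21 316] [248.6 230.1] [0.4763 0.0917 0.087 ]
[268 223  21  21 326] [278. 233.] [0.4595 0.0047 0.087 ]
[298 226  21  21 322] [308.  236.2] [ 0.4422 -0.0837  0.087 ]
2.2 [0.44375831 0.20090673 0.22924159] [ 1.89614845e-03  7.46201720e-01  6.65717192e-01 -1.36521902e-04]
```

{"api": "arm_command", "payload": {"commands": "0 0 0 0 100; 0 0 0 0 100; 0 0 0 0 100"}}

```text
clock: 2.5
tool_pos: [0.4395, 0.213, 0.2285]
tool_rot: [-0.0, 0.737, 0.675, 0.0]
force: [0.2, 0.1, -0.2]
gripper_width: 0.0924
gripper_force: 0.0
```

{"api": "arm_command", "payload": {"commands": "1.5 -4 0 -0.1 100; 3 -8 0 -0.11 100; 4.05 -11.8 0 -0.11 100; 4.05 -11.8 0 -0.11 100; 4.05 -11.8 -4.5 -0.11 100; 4.05 -11.8 -9 -0.11 100; 4.05 -11.8 -12 -0.11 100; 4.05 -11.8 -12 -0.11 100"}}

```text
clock: 3.3
tool_pos: [0.4772, 0.0947, 0.105]
tool_rot: [-0.002, 0.773, 0.634, -0.004]
force: [-1.0, -0.5, 0.4]
gripper_width: 0.0918
gripper_force: 0.0
```

```bash
python3 - <<'E'
from h import *
s=manip.get_state();print(s["clock"],s["tool_pos"],s["tool_rot"])
d=eyes.get_image("scene");cv2.imwrite("pics/c3.png",cv2.resize(d["image"][120:270,170:370,::-1],(800,600),interpolation=3))
E
```

```text
3.3 [0.47721791 0.09467764 0.10498613] [-0.0015744   0.77337085  0.63393972 -0.00393479]
```

View pics/c3.png

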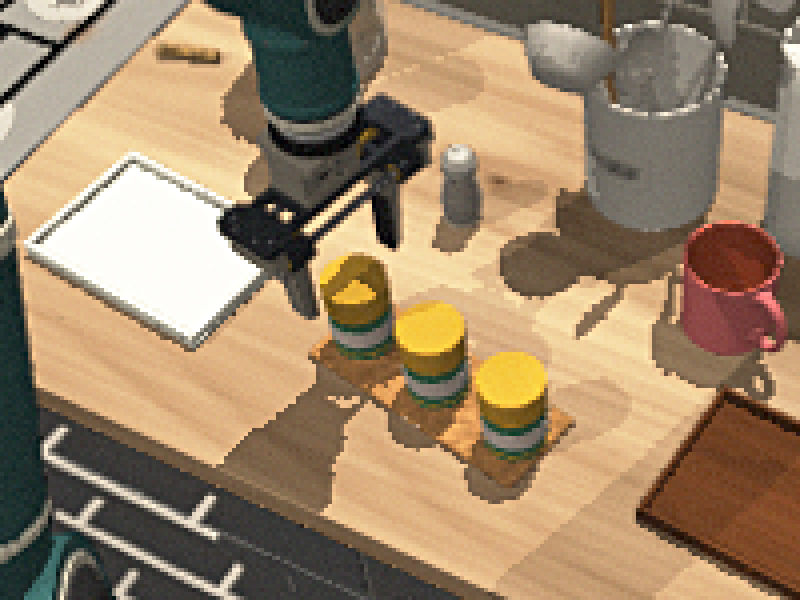

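The open fingers straddle the left tin (crop 355,280). Now I lower, grip and lift.

{"api": "arm_command", "payload": {"commands": "0 0 -2 0 100; 0 0 -4.3 0 100; 0 0 -4.3 0 100; 0 0 -4.3 0 0; 0 0 -4.3 0 0; 0 0 -4.3 0 0; 0 0 -4.3 0 0; 0 0 -4.3 0 0", "force": 45}}

```text
clock: 4.15
tool_pos: [0.4806, 0.0937, 0.0663]
tool_rot: [-0.0, 0.774, 0.633, 0.0]
force: [-2.1, 1.1, 6.4]
gripper_width: 0.0594
gripper_force: 45.0
```

{"api": "arm_command", "payload": {"commands": "0 0 1 0 0; 0 0 3 0 0; 0 0 5 0 0; 0 0 7 0 0; 0 0 7 0 0; 0 0 7 0 0; 0 0 7 0 0; 0 0 7 0 0"}}

```text
clock: 4.95
tool_pos: [0.4799, 0.0931, 0.1346]
tool_rot: [-0.0, 0.775, 0.633, -0.001]
force: [0.5, 0.3, -1.7]
gripper_width: 0.0593
gripper_force: 45.0
```

```bash
python3 - <<'E'
from h import *
s=manip.get_state();print(s["clock"],s["tool_pos"],s["tool_rot"],s["force"],s["moment"],s["joint_pos"])
E
```

```text
4.95 [0.47986708 0.09314608 0.13462485] [-2.33750525e-04  7.74521358e-01  6.32546962e-01 -9.76164695e-04] [ 0.54421945  0.32629482 -1.65346198] [-0.10067891  0.05814754 -0.04737653] [-0.6186914   0.34203546  0.42635788  2.09130713 -0.20439257  0.74926942
 -0.26458406]
```

About 1.7 N, so this tin is nearly empty and goes to the white tray.

{"api": "arm_command", "payload": {"commands": "0 2 0 0 0; 0 6 0 0 0; 0 10 0 0 0; 0 14.5 0 0 0; 0 19 0 0 0; 0 23 0 0 0; -0.5 26.5 0 0 0; -0.5 28 0 0 0"}}

```text
clock: 5.75
tool_pos: [0.4735, 0.3773, 0.1342]
tool_rot: [-0.001, 0.773, 0.635, -0.001]
force: [0.9, -0.7, -1.9]
gripper_width: 0.0593
gripper_force: 45.0
```

{"api": "arm_command", "payload": {"commands": "0 0 0 0 0; 0 0 -2 0 0; 0 0 -4 0 0; 0 0 -5.5 0 0; 0 0 -6.3 0 0; 0 0 -6.7 0 0; 0 0 -6.9 0 0; 0 0 -6.9 0 0"}}

```text
clock: 6.55
tool_pos: [0.4759, 0.3734, 0.067]
tool_rot: [0.0, 0.775, 0.632, 0.0]
force: [-0.6, 0.1, -1.1]
gripper_width: 0.0594
gripper_force: 45.0
```

{"api": "arm_command", "payload": {"commands": "0 0 -0.1 0 0; 0 0 -0.2 0 0; 0 0 -0.25 0 0; 0 0 -0.25 0 0"}}

```text
clock: 6.95
tool_pos: [0.4756, 0.3736, 0.0644]
tool_rot: [-0.0, 0.774, 0.633, 0.0]
force: [-0.0, -0.2, -1.1]
gripper_width: 0.0593
gripper_force: 45.0
```

{"api": "arm_command", "payload": {"commands": "0 0 -0.05 0 0; 0 0 -0.1 0 0; 0 0 -0.1 0 0"}}

```text
clock: 7.25
tool_pos: [0.4757, 0.3736, 0.0644]
tool_rot: [-0.0, 0.774, 0.633, 0.0]
force: [-2.7, -1.8, 7.9]
gripper_width: 0.0591
gripper_force: 45.0
```

{"api": "arm_command", "payload": {"commands": "0 0 0.1 0 85; 0 0 0.1 0 85; 0 0 0.1 0 85; 0 0 3 0 100; 0 0 7 0 100; 0 -1 9 0 100; -0.2 -5 9 0 100; -0.4 -9 9 0 100"}}

```text
clock: 8.05
tool_pos: [0.4717, 0.2833, 0.1537]
tool_rot: [0.0, 0.774, 0.633, 0.001]
force: [0.8, -1.3, 0.6]
gripper_width: 0.0918
gripper_force: 0.0
```

{"api": "arm_command", "payload": {"commands": "-0.1 -4.5 0 0 100; -0.3 -9 0 0 100; -0.5 -13.5 0 0 100; -0.7 -18 0 0 100; -0.8 -22 0 0 100; -0.9 -26 0 0 100; -0.9 -27.6 0 0 100; -0.9 -27.6 0 0 100"}}

```text
clock: 8.85
tool_pos: [0.4625, 0.0048, 0.1533]
tool_rot: [0.0, 0.776, 0.631, 0.0]
force: [0.4, -0.0, 0.9]
gripper_width: 0.0922
gripper_force: 0.0
```

```bash
python3 - <<'E'
from h import *
s=manip.get_state();print(s["clock"],s["tool_pos"],s["tool_rot"])
d=eyes.get_image("scene");cv2.imwrite("pics/c4.png",cv2.resize(d["image"][120:270,170:370,::-1],(800,600),interpolation=3))
E
```

```text
8.85 [0.46252236 0.0047888  0.15326395] [3.57944046e-04 7.76174836e-01 6.30517641e-01 2.92294659e-05]
```

View pics/c4.png

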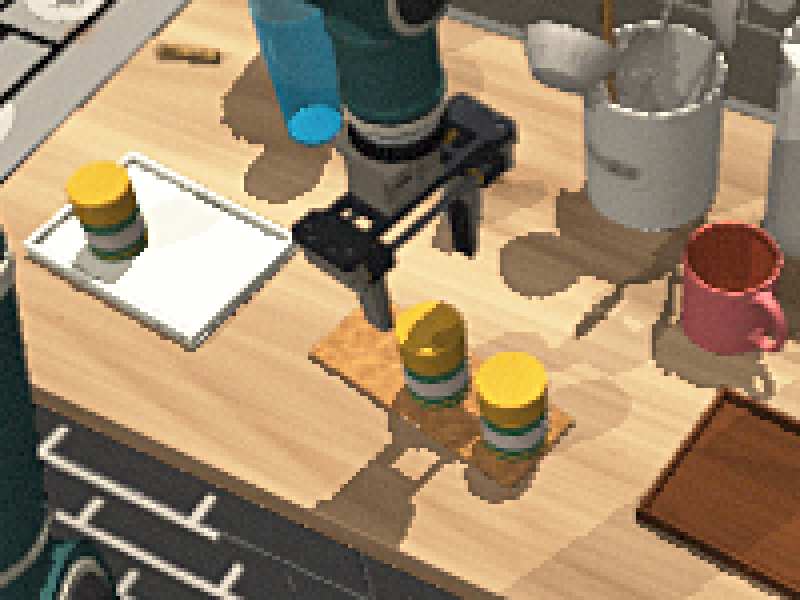

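The first tin stands upright on the white tray (crop 107,215), and the gripper is above the middle tin (432,330).

{"api": "arm_command", "payload": {"commands": "0 0.2 -4 0 100; 0 0.2 -7 0 100; 0 0.2 -8.8 0 100; 0 0.2 -8.8 0 100; 0 0.2 -8.8 0 0; 0 0.2 -8.8 0 0; 0 0.2 -8.8 0 0; 0 0.2 -8.8 0 0", "force": 50}}

```text
clock: 9.7
tool_pos: [0.4632, 0.0097, 0.0659]
tool_rot: [0.0, 0.774, 0.633, 0.001]
force: [0.2, 0.4, 1.0]
gripper_width: 0.062
gripper_force: 0.0
```

{"api": "arm_command", "payload": {"commands": "0 0 0 0 0; 0 0 1 0 0; 0 0 3 0 0; 0 0 6 0 0; 0 0 9 0 0; 0 0 11 0 0; 0 0 11 0 0; 0 0 11 0 0"}}

```text
clock: 10.5
tool_pos: [0.4618, 0.0095, 0.1747]
tool_rot: [-0.0, 0.774, 0.633, -0.0]
force: [-0.8, 0.6, -6.3]
gripper_width: 0.0591
gripper_force: 50.0
```

{"api": "arm_command", "payload": {"commands": "0 0 0 0 0; 0 0 0 0 0"}}

```text
clock: 10.7
tool_pos: [0.4615, 0.0092, 0.1738]
tool_rot: [-0.001, 0.775, 0.633, -0.001]
force: [-0.5, 0.6, -6.2]
gripper_width: 0.0592
gripper_force: 50.0
```

About 6.5 N, so this tin is full and goes to the far slot of the wooden tray.

{"api": "arm_command", "payload": {"commands": "0 -2 0 0 0; 0 -6 0 0 0; 0 -10 0 0 0; 0 -14 0 0 0; 0.2 -18 0 0 0; 0.5 -22 0 0 0; 0.8 -26 0 0 0; 1 -30 0 0 0"}}

```text
clock: 11.5
tool_pos: [0.4721, -0.2919, 0.1738]
tool_rot: [-0.001, 0.774, 0.633, -0.001]
force: [1.5, 0.2, -6.6]
gripper_width: 0.0591
gripper_force: 50.0
```

{"api": "arm_command", "payload": {"commands": "0 -3.5 0 0 0; 0.3 -7 0 0 0; 0.3 -9 0 0 0; 0.3 -9 0 0 0; 0.3 -9 -3 0 0; 0.3 -9 -6 0 0; 0.3 -9 -8.5 0 0; 0.3 -9 -9.5 0 0"}}

```text
clock: 12.3
tool_pos: [0.4739, -0.378, 0.0763]
tool_rot: [-0.003, 0.774, 0.633, -0.001]
force: [0.3, 0.0, -6.4]
gripper_width: 0.0594
gripper_force: 50.0
```

{"api": "arm_command", "payload": {"commands": "0 0 0 0 0; 0 0 0 0 0; 0 0 0 0 0"}}

```text
clock: 12.6
tool_pos: [0.4764, -0.3813, 0.0815]
tool_rot: [0.001, 0.774, 0.633, 0.0]
force: [0.8, -0.2, -5.9]
gripper_width: 0.0595
gripper_force: 50.0
```

{"api": "arm_command", "payload": {"commands": "0 0 -0.6 0 0; 0 0 -1.1 0 0; 0 0 -1.4 0 0; 0 0 -1.5 0 0; 0 0 -1.6 0 0; 0 0 -1.7 0 0; 0 0 -1.75 0 0; 0 0 -1.75 0 0"}}

```text
clock: 13.4
tool_pos: [0.4755, -0.3808, 0.0639]
tool_rot: [-0.0, 0.775, 0.632, 0.0]
force: [-4.3, 2.7, 5.7]
gripper_width: 0.0595
gripper_force: 50.0
```

Contact; I release it and go to the last tin at (.446,-.08).

{"api": "arm_command", "payload": {"commands": "0 0 0 0 85; 0 0 0 0 85; 0 0 0 0 85; 0 0 3 0 100; 0 0 7 0 100; 0 1 9 0 100; -0.3 5 9 0 100; -0.6 9 9 0 100"}}

```text
clock: 14.2
tool_pos: [0.47, -0.2908, 0.1536]
tool_rot: [0.001, 0.775, 0.632, 0.0]
force: [1.1, 1.1, -0.4]
gripper_width: 0.0919
gripper_force: 0.0
```

{"api": "arm_command", "payload": {"commands": "-0.5 4.5 0 0 100; -1 9 0 0 100; -1.5 13.5 0 0 100; -2 18 0 0 100; -2.3 21 0 0 100; -2.3 21 0 0 100"}}

```text
clock: 14.8
tool_pos: [0.4466, -0.0764, 0.1526]
tool_rot: [-0.001, 0.772, 0.635, 0.001]
force: [1.1, -0.8, 0.1]
gripper_width: 0.0917
gripper_force: 0.0
```

```bash
python3 - <<'E'
from h import *
s=manip.get_state();print(s["clock"],s["tool_pos"],s["tool_rot"])
d=eyes.get_image("scene");cv2.imwrite("pics/c5.png",cv2.resize(d["image"][150:330,210:450,::-1],(800,600),interpolation=3))
E
```

```text
14.8 [ 0.44655031 -0.07635834  0.15262478] [-6.75006787e-04  7.72265502e-01  6.35299215e-01  6.68632242e-04]
```

View pics/c5.png

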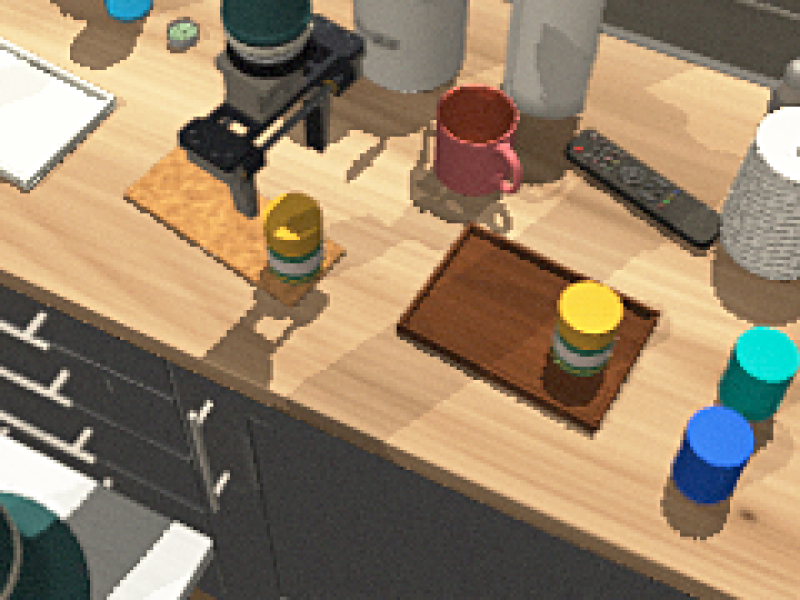

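The full tin stands on the wooden tray (crop 585,330), and the gripper is above the last tin (295,230).

{"api": "arm_command", "payload": {"commands": "0 0 0 0 100; 0 0 -4 0 100; 0 0 -7 0 100; 0 0 -8.8 0 100; 0 0 -8.8 0 100; 0 0 -8.8 0 0; 0 0 -8.8 0 0; 0 0 -8.8 0 0", "force": 50}}

```text
clock: 15.65
tool_pos: [0.4474, -0.081, 0.0656]
tool_rot: [0.001, 0.775, 0.632, 0.001]
force: [0.4, 0.6, -0.2]
gripper_width: 0.0696
gripper_force: 0.0
```

{"api": "arm_command", "payload": {"commands": "0 0 0 0 0; 0 0 0 0 0; 0 0 0 0 0"}}

```text
clock: 15.95
tool_pos: [0.4466, -0.0804, 0.0652]
tool_rot: [-0.0, 0.774, 0.633, 0.0]
force: [-2.3, 0.4, 7.2]
gripper_width: 0.0596
gripper_force: 50.0
```

{"api": "arm_command", "payload": {"commands": "0 0 1 0 0; 0 0 3 0 0; 0 0 6 0 0; 0 0 8 0 0; 0 0 9 0 0; 0 0 9 0 0; 0 0 9 0 0; 0 0 9 0 0"}}

```text
clock: 16.75
tool_pos: [0.4458, -0.0805, 0.1537]
tool_rot: [-0.001, 0.774, 0.633, -0.001]
force: [-0.6, 0.1, -2.4]
gripper_width: 0.0594
gripper_force: 50.0
```

Nearly empty (about 2 N), so it goes to the white tray's near slot at (.468,.272).

{"api": "arm_command", "payload": {"commands": "0 2 0 0 0; 0.3 6 0 0 0; 0.6 10.5 0 0 0; 0.9 15 0 0 0; 1.2 19.5 0 0 0; 1.5 24 0 0 0; 1.8 28 0 0 0; 2 31.5 0 0 0"}}

```text
clock: 17.55
tool_pos: [0.4659, 0.2364, 0.1533]
tool_rot: [-0.0, 0.774, 0.633, -0.001]
force: [1.2, -0.2, -1.3]
gripper_width: 0.0593
gripper_force: 50.0
```

{"api": "arm_command", "payload": {"commands": "0.1 2.5 0 0 0; 0.1 3.7 0 0 0; 0.1 3.7 0 0 0; 0.1 3.7 -3 0 0; 0.1 3.7 -6 0 0; 0.1 3.7 -7.5 0 0; 0.1 3.7 -8 0 0; 0.1 3.7 -8 0 0"}}

```text
clock: 18.35
tool_pos: [0.4678, 0.2703, 0.0744]
tool_rot: [0.0, 0.775, 0.632, -0.0]
force: [-0.8, 0.4, -0.8]
gripper_width: 0.059
gripper_force: 50.0
```

{"api": "arm_command", "payload": {"commands": "0 0 0 0 0; 0 0 0 0 0; 0 0 0 0 0"}}

```text
clock: 18.65
tool_pos: [0.4681, 0.2718, 0.0755]
tool_rot: [-0.0, 0.774, 0.633, 0.001]
force: [0.5, 0.6, -1.8]
gripper_width: 0.0593
gripper_force: 50.0
```

Contact is due at a TCP height of about .0633.

{"api": "arm_command", "payload": {"commands": "0 0 -0.4 0 0; 0 0 -0.7 0 0; 0 0 -0.9 0 0; 0 0 -1.05 0 0; 0 0 -1.15 0 0; 0 0 -1.25 0 0; 0 0 -1.3 0 0; 0 0 -1.3 0 0"}}

```text
clock: 19.45
tool_pos: [0.4675, 0.2713, 0.0632]
tool_rot: [-0.001, 0.775, 0.633, -0.0]
force: [-5.9, -3.1, 15.9]
gripper_width: 0.0592
gripper_force: 50.0
```

{"api": "arm_command", "payload": {"commands": "0 0 0.05 0 0; 0 0 0.05 0 85; 0 0 0.05 0 85; 0 0 0.05 0 85; 0 0 3 0 90; 0 0 7 0 90; 0 0 11 0 90; 0 0 14 0 90"}}

```text
clock: 20.25
tool_pos: [0.4682, 0.2715, 0.2038]
tool_rot: [0.0, 0.775, 0.632, 0.001]
force: [0.6, 0.8, 0.3]
gripper_width: 0.083
gripper_force: 0.0
```

{"api": "arm_command", "payload": {"commands": "0 -4 0 0 90; 0 -8 0 0 90; 0 -12 0 0 90; 0 -16 0 0 90; 0 -20 0 0 90; 0 -24 0 0 90; 0 -24 0 0 90; 0 -24 0 0 90"}}

```text
clock: 21.05
tool_pos: [0.4676, 0.0309, 0.2017]
tool_rot: [-0.0, 0.775, 0.632, 0.0]
force: [0.5, 0.3, -0.6]
gripper_width: 0.0825
gripper_force: 0.0
```

```bash
python3 - <<'E'
from h import *
d=eyes.get_image("scene");cv2.imwrite("pics/c6.png",cv2.resize(d["image"][100:320,180:473,::-1],(799,600),interpolation=3))
E
```

```text
(no output)
```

View pics/c6.png

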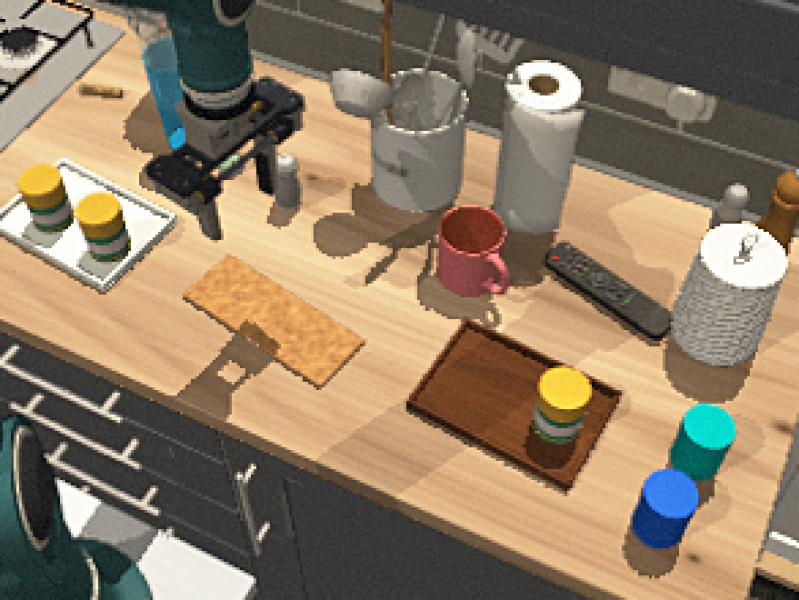

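Two tins stand upright on the white tray (45,195 and 103,225) and one on the wooden tray (560,405). The arm is clear and nothing else has moved.

```bash
python3 -c "
from plant import manip
print(manip.job_done())"
```

```text
the job is handed in; nothing more can be done
None
```

The job is handed in at about 21 s of the 61 s allowed: the one full tin (about 6.5 N) stands on the wooden tray, the two nearly empty ones (about 2 N each) stand on the white tray, and the last picture shows all three upright with nothing else moved; the judge's verdict was not returned.

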